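Change the jar in the glaze mill

ROBOT

A 6-joint arm with a two-finger parallel gripper is mounted at the origin on the work surface. World frame = base frame: x ahead of the robot, y to its left, z up, the work surface at z = 0. Lengths are in m, angles in rad, forces in N, time in s.
With the tool pointing down it reaches from about 0.35 to 0.85 m from the base axis. Payload 8.1 kg.
Tool frame: the origin (TCP) lies midway between the tips of the shut fingers; the grasp point (between the pads) lies 19 mm behind it; z points along the fingers, y is the line along which they close (so a half turn about z gives the same grasp; the last joint's range is limited). The gripper opens to 93 mm and grips with 3 to 60 N. Pads are 15 mm wide; open, the fingers measure 128 mm over their backs; the gripper's body (75 mm by 188 mm) begins 65 mm behind the grasp point.
Start: joints at [1.229, 0.13, 1.488, -0, 1.523, -0.085], TCP at [0.152, 0.58, 0.219] pointing down, gripper open.
Joint ranges: [-2.96, 2.96], [-0.89, 2.26], [0.02, 2.5], [-1.34, 4.48], [0, 2.73], [-2.66, 2.66]. Speed limits (rad/s): [2.39, 2.39, 2.79, 3.14, 3.14, 3.14].

INTERFACE

Orientations are given as a 3x3 rotation matrix whose columns are the frame's x, y, z axes.
In Python, from cell import * gives the robot as it stands.
- The arm moves only by the tool drive_tool, never from a script. Its arguments are lists of equal length, an entry for each row: "linear": the shift along the tool's x, y, z in m, a list of three; "rot": the turn, a rotation vector about the tool's x, y, z in rad, a list of three; "gripper": the opening in per cent of the stroke, from 0 (shut) to 100 (fully open). A call has 1 to 12 rows; each row shifts and turns the commanded pose from where the row before left it, along the tool's axes as they then stand; what a row does not reach is not made up. A row lasts 1/8 s, in which the tool goes at most 62.5 mm and 10.7 degrees, less where a joint would pass 70% of its speed; a pose out of reach is approached as far as the arm can. A call is refused whole if a number of a shift passes 0.0625 or a number of a turn 0.188, either way. A call with a gripper value outside its range is refused whole. The fingers move at their own pace and stop on an object; "squeeze" is the grip in N (left out, the last holds). Time passes only in rows, so rows that do not move let the fingers close. It gives the time, the measured TCP pose, the force, the opening and the grip force at its end, in the units of the state.
- sense(): the state, without advancing time (a new reading comes with each control period).
- grab_frame(name): name is "scene" or "top"; returns a dict with "color" (400x640x3 uint8, red, green, blue), "intrinsics" (3x3 intrinsics, pixels), "rvec" (rotation vector, rad) and "tvec" (3), from world to camera coordinates, as OpenCV has them. Camera axes: x right, y down, z forward; pixel columns grow to the right and rows downward; lengths in m; the calibration is good to about 2 mm. A picture is of the moment at which its call begins. There is no depth.
- finish_job(): hands the job in; it is judged then, once.
The state is a dict: "clock": time; "qpos": joint angles; "qd": joint speeds; "effort": joint torques, N m; "ee_pos": TCP position; "ee_rot": TCP orientation; "ft_force": force on the tool from outside, world axes, zero at the start; "moment": the same for the moment, N m; "width": finger opening in m; "grasp_force": force on a finger pad.
Only numpy, scipy, OpenCV 4.12 (cv2) and the standard library are available. Lean on these libraries where they do the work, as an engineer would, in place of code of your own. Each camera call takes 0.05 s, during which the arm holds its last target. There are 200 camera calls.

TASK

The green-lidded jar in the jar mill is finished: slide the mill's red thumb latch aside so that the clear cover springs up, then lift the green jar off the rollers and lay it gently in the free bay of the wooden rack. Lay the blue-lidded jar gently on the rollers in its place, and close the cover until the latch catches and holds it down. Leave the yellow-lidded jar and everything else on the table where they are.

Things in the scene. Friction and masses are not known exactly. Their poses are not given: they have to be found in the camera images.
- mill: Bench jar mill, fixed. Cream base 265 (x) x 250 (y) mm, flat deck 55 mm above the table; drive housing at its -y end (y -126 to -226), 151 mm high. Origin on the table under the middle of the rollers; x from the latch side (front, towards the robot) to the hinge side, y along the rollers. Front edge of the deck at x = -145: a flat ledge 60 mm deep lies before the cover.
- roller_bed (a point): Where the origin of a jar lies when it rests on the rollers: over the mill's origin, 96 mm above the table; axes as the mill's. The jar lies along y (20 mm off along y is fine), lid to either side, on rubber rings (36 mm diameter) at y = +-34 of two rollers along y at x = +-28, axes 57 mm high. Bearing blocks at y = +-99 rise 26 mm above the deck.
- latch (a joint): Travel of the thumb latch along the mill's +y, m: 0 home, 0.016 at the stop. A spring returns it to 0 (2.5 N at home, 5 N at the stop). Its bevelled hook holds the cover's striker pin; the cover is free once the latch has gone about 0.012. A closing cover pushes the bevel aside by itself and the latch snaps home over the pin.
- latch_tab (a point): Centre of the latch's red ribbed thumb tab, 22 (x) x 16 (y) x 22 mm high, top 29 mm above the deck; at home at x = -130, y = -55, z = 73 mm in the mill's frame; moves with the latch. Beside it to -y the ledge is clear for 60 mm but for the latch's plate, 7 mm high. Behind it (x -116 to -98) stands the dark hook, 33 mm above the deck.
- cover (a joint): Angle of the clear cover in rad: 0 shut, about 0.008 when latched, 1.55 fully open at its stop. A damped spring lifts it (about 1 s to open) and holds it open; shutting it takes 2 to 3 N at the lip, and about 6 N over the last 20 mm, while the latch's bevel is pushed aside; the latch catches in the last 2 mm, so press it right down.
- cover_hinge (a point): A point on the cover's hinge line, along the mill's y at x = +95, 59 mm above the table; turns with the cover, axes as the mill's when shut. The clear hood is 220 mm wide, 180 mm from hinge to front rim, 78 mm high, its front sloping back (top edge 125 mm from the hinge). Open, it stands upright behind the rollers.
- lip (a point): Middle of the outer face of the cover's black grab lip, a plate 34 (outwards) x 76 (y) x 8 mm on the front rim at mill y = +50, 178 to 212 mm from the hinge line (point at 195, 8 mm above the hinge when shut). Site z is the face's normal: up when shut, mill +x when open; then the lip stands upright, free edge on top at 270 mm, to be pushed over from behind, then pressed down from above.
- rack: Wooden jar rack, fixed, 125 (x) x 386 (y) mm, three bays for jars lying along its x at y = -115 (the free one, next to the mill), 0 and +115. A jar lies on four rubber buttons at x = +-34 on two bars 22 mm high; 48 mm between the bars for fingers. End boards 34 mm high. Origin on the table under its middle.
- free_bay (a point): Where the axis centre (origin) of a jar lies when it rests in the free bay: y = -115 on the rack, 57 mm above the table. Axes as the rack's; the jar lies along x, its lid to either side. The jar may lie up to 20 mm off along x.
- jar_done: Finished milling jar: white ceramic cylinder, 60 mm diameter, 106 mm long, with green lid (54 mm diameter, 16 mm) and two green bands; about 0.55 kg. Origin on its axis, 60 mm from its foot, 62 mm from the lid's face; x along the axis to the lid (the jar may be rolled about x). It starts on the rollers.
- jar_next: Next milling jar: the same jar with a blue lid and two blue bands. It starts in the middle or the far bay of the rack.
- jar_other: Another jar, with a yellow lid and two yellow bands, in the other of those bays. Not to be moved.
- cup: White ceramic mug, 72 mm diameter, 78 mm high, handle at its +y; origin under its foot. Bystander.
- bowl: Peach ceramic bowl, 112 mm diameter, 48 mm high; origin under its foot. Bystander.
- brush_pot: Black tapered pot, 76 mm at the rim, 125 mm high, with four brushes up to 220 mm; origin under its foot. Bystander behind the gap between mill and rack.
- glaze_bottle: White plastic bottle, 62 mm diameter, 150 mm high; origin under its foot. Bystander behind the rack.
- sponge: Yellow sponge block 85 x 58 x 38 mm; origin under its middle. Bystander.
- spatula: Wooden-handled spatula, 190 mm, lying behind the rack along its own x. Bystander.

How it is judged:
On the way, in this order (a step that is already met when the one before it is completed fails the run):
1. the thumb latch has been slid aside (value of joint latch above 0.008 m), for 0.02 s.
2. the cover has sprung open (value of joint cover above 1.3 rad), for 0.2 s.
3. the green-lidded jar lies in the free bay of the rack, let go (x of jar_done in the frame of free_bay between -0.022 and 0.022 m and y of jar_done in the frame of free_bay between -0.008 and 0.008 m and z of jar_done in the frame of free_bay between -0.006 and 0.006 m and angle between the x axis of jar_done and the x axis of free_bay, either way round below 0.12 rad and contact force between the fingers and jar_done below 0.1 N and linear speed of jar_done below 0.02 m/s), for 0.2 s.
4. the blue-lidded jar lies on the rollers, let go, with the cover still open (y of jar_next in the frame of roller_bed between -0.022 and 0.022 m and x of jar_next in the frame of roller_bed between -0.008 and 0.008 m and z of jar_next in the frame of roller_bed between -0.006 and 0.006 m and angle between the x axis of jar_next and the y axis of roller_bed, either way round below 0.12 rad and contact force between the fingers and jar_next below 0.1 N and linear speed of jar_next below 0.02 m/s and value of joint cover above 1 rad), for 0.2 s.
At the end, for the whole second after the job is handed in: Cover shut (under 0.03 rad), at rest, latch home over its pin (under 4 mm); green jar at rest in the free bay, blue jar on the rollers, each within 22 mm along, 8 mm across, 6 mm in height and 0.12 rad of its bed, lid to either side (value of joint cover below 0.03 rad and value of joint latch below 0.004 m and velocity of joint cover between -0.05 and 0.05 rad/s and x of jar_done in the frame of free_bay between -0.022 and 0.022 m and y of jar_done in the frame of free_bay between -0.008 and 0.008 m and z of jar_done in the frame of free_bay between -0.006 and 0.006 m and angle between the x axis of jar_done and the x axis of free_bay, either way round below 0.12 rad and y of jar_next in the frame of roller_bed between -0.022 and 0.022 m and x of jar_next in the frame of roller_bed between -0.008 and 0.008 m and z of jar_next in the frame of roller_bed between -0.006 and 0.006 m and angle between the x axis of jar_next and the y axis of roller_bed, either way round below 0.12 rad and linear speed of each of jar_done, jar_next below 0.02 m/s); the robot touches nothing.
It fails at once if the green or the blue jar was dropped: falling onto its bed faster than 0.4 m/s, or down on the table ((horizontal distance between jar_done and free_bay below 0.04 m and z of jar_done in the frame of free_bay below 0.03 m and linear speed of jar_done above 0.4 m/s) or (horizontal distance between jar_next and roller_bed below 0.04 m and z of jar_next in the frame of roller_bed below 0.03 m and linear speed of jar_next above 0.4 m/s) or height (world z) of any of jar_done, jar_next below 0.045 m).
It fails at once if the yellow-lidded jar was moved by more than 15 mm (distance of jar_other from where it was at the start of the episode above 0.015 m).
It fails at once if a bystander was moved by more than 25 mm (distance of any of cup, bowl, brush_pot, glaze_bottle, sponge, spatula from where it was at the start of the episode above 0.025 m).
It also fails if it takes over 72 s, if anything falls off the work surface, if the arm or the gripper's body presses on something with over 40 N, if the wrist force passes 120 N, or if a joint passes its speed limit or range.

## Working session

There is one attempt and no reset: what is moved stays moved. The work goes in short steps, Python scripts to look and compute and a tool call to move; the robot and the scene stay as the last step left them, time stands still between calls to the robot, and variables do not carry over. Pictures are saved under pics/ and viewed, at most 10 in all, crops included, and the job is handed in when it is done.

Besides the shell and the picture viewer there is one more tool, called after ">>>" by a JSON object that holds its "fn" and its "kwargs", one argument or row to a line. drive_tool: Moves the arm, as the interface text tells. Its arguments: {"type":"object","properties":{"linear":{"type":"array"},"rot":{"type":"array"},"gripper":{"type":"array"},"squeeze":{"type":"number"}},"required":["linear","rot","gripper"]}

```bash
mkdir -p pics; ls
python3 - <<'E'
from cell import *
import cv2
s=sense()
print(s['clock'],s['ee_pos'],s['ee_rot'],s['width'])
for n in ['scene','top']:
    f=grab_frame(n)
    cv2.imwrite(f'pics/{n}0.png',f['color'][:,:,::-1])
    import numpy as np
    R=cv2.Rodrigues(np.array(f['rvec'],float))[0]
    print(n,np.array(f['intrinsics']).tolist(),'C',-R.T@np.array(f['tvec']).ravel(),R.round(3).tolist())
    np.savez(f'{n}0.npz',K=f['intrinsics'],r=f['rvec'],t=f['tvec'])
E
```

```text
pics
0.0 [0.15219708 0.57979413 0.21760677] [[-9.67199670e-01  2.54016603e-01 -6.03360316e-04]
 [ 2.54017278e-01  9.67198140e-01 -1.72626830e-03]
 [ 1.45068166e-04 -1.82291008e-03 -9.99998328e-01]] 0.09281068458429967
scene [[510.7033687770708, 0.0, 313.57250165854776], [0.0, 510.7033687770708, 199.2240660984894], [0.0, 0.0, 1.0]] C [1.52250775 0.60933616 1.09750583] [[-0.452, 0.892, -0.016], [0.596, 0.289, -0.749], [-0.663, -0.348, -0.662]]
top [[449.8126941499924, 0.0, 319.30889405622077], [0.0, 449.8126941499924, 195.9382464529641], [0.0, 0.0, 1.0]] C [0.43343037 0.03920819 1.22838546] [[-0.026, -0.999, -0.027], [-0.998, 0.027, -0.051], [0.051, 0.026, -0.998]]
```

View pics/scene0.png

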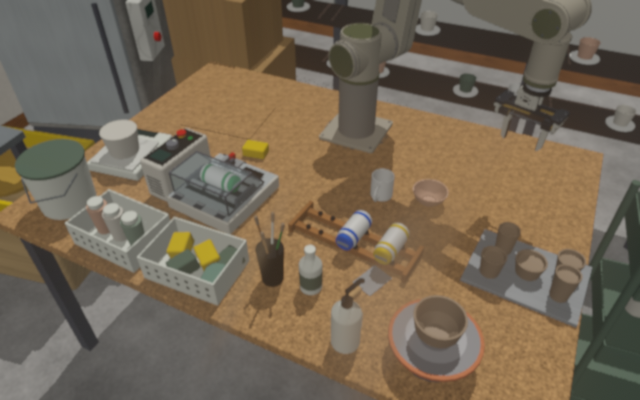

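View pics/top0.png

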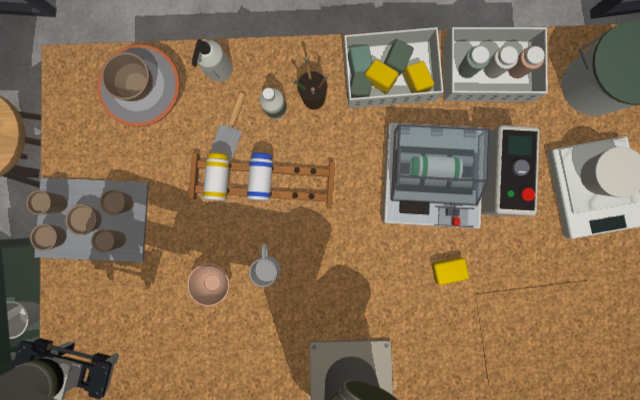

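The scene view shows the mill at about (210,180) and the rack at (355,240). In the top view the mill is at about (437,175), with the red latch tab at (456,221). The rack is at (262,180), with the blue jar at (260,176), the yellow jar at (215,176) and the free bay at about (306,180). I'll enlarge these.

Run:
```python
import cv2,numpy as np
t=cv2.imread('pics/top0.png');s=cv2.imread('pics/scene0.png')
def crop(im,x,y,w,h,k):
    c=cv2.resize(im[y:y+h,x:x+w],None,fx=k,fy=k,interpolation=cv2.INTER_CUBIC)
    for i in range(0,w,20):
        cv2.line(c,(i*k,0),(i*k,5),(0,0,255),1); cv2.putText(c,str(x+i),(i*k,14),0,.35,(0,0,255),1)
    for j in range(0,h,20):
        cv2.line(c,(0,j*k),(5,j*k),(0,0,255),1); cv2.putText(c,str(y+j),(6,j*k+4),0,.35,(0,0,255),1)
    return c
a=crop(t,380,115,160,120,5); cv2.imwrite('pics/c_mill_top.png',a)
b=np.vstack([crop(t,180,145,160,70,4),crop(s,280,195,160,80,4)]); cv2.imwrite('pics/c_rack.png',b)
c=crop(s,140,120,150,110,5); cv2.imwrite('pics/c_mill_sc.png',c)
```

```text
(no output)
```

View pics/c_mill_top.png

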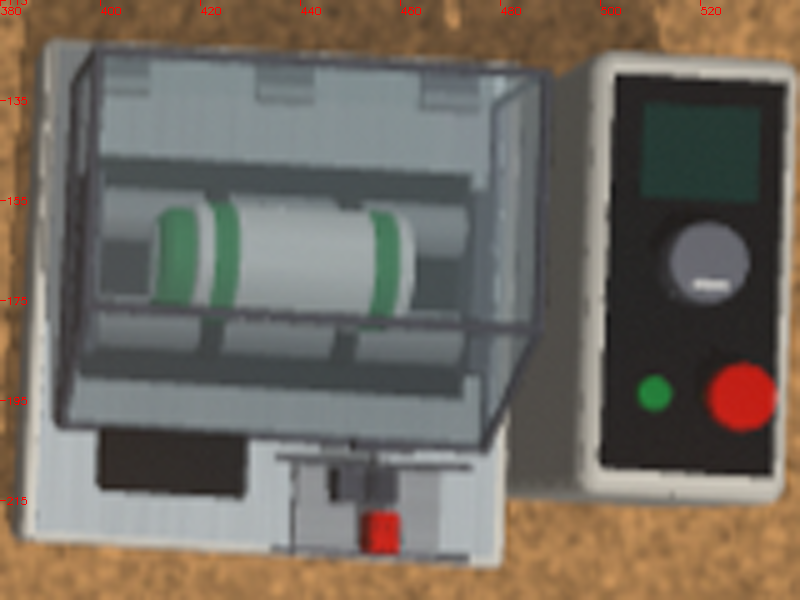

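View pics/c_rack.png

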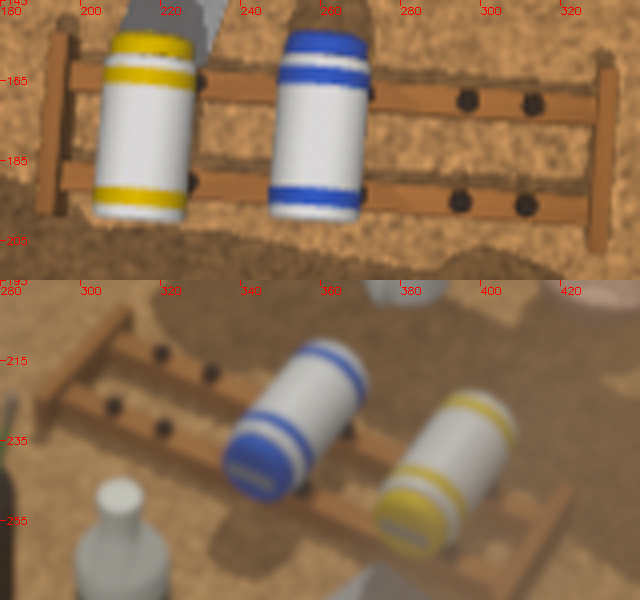

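View pics/c_mill_sc.png

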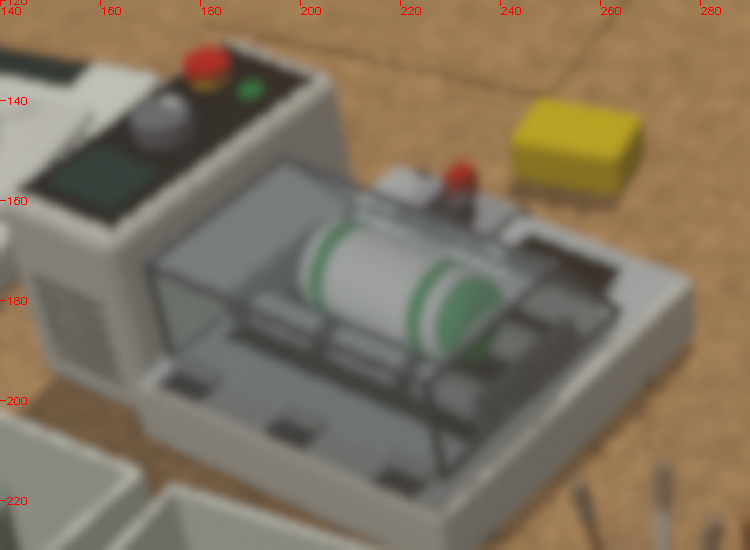

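The crops show:
- **Mill, top view:** red tab top at (456.3,221.2), lip at (414.4,207.6), front-right deck corner at (480.6,228.2). The jar's lid is on the left, spanning x 410.5 to 463.
- **Rack, top view:** free-bay buttons at (296.8,170), (313.3,171), (295,195.3) and (311.5,196.3).
- **Blue jar:** in the middle bay, lid away from the robot.
- **Scene view:** the same buttons at (320.5,213.3), (332.8,218.3), (308.3,226.5) and (321,232). The tab top is at (232,154.5).

Next I'll fit the poses.

```bash
cat > h.py <<'E'
import numpy as np,cv2
from scipy.optimize import least_squares
cam={n:np.load(f'{n}0.npz') for n in('scene','top')}
def proj(n,P):
    c=cam[n];return cv2.projectPoints(np.array(P,float).reshape(-1,3),c['r'],c['t'],c['K'].astype(float),None)[0].reshape(-1,2)
def tri(uv):  # {'top':(u,v),'scene':(u,v)}
    return least_squares(lambda p:np.concatenate([(proj(n,p)-v).ravel() for n,v in uv.items()]),[.5,0,.05])
def T(p,P):
    P=np.array(P,float).reshape(-1,3);c,s=np.cos(p[2]),np.sin(p[2])
    return np.c_[p[0]+c*P[:,0]-s*P[:,1],p[1]+s*P[:,0]+c*P[:,1],P[:,2]]
def fit(corr,p0):
    return least_squares(lambda p:np.concatenate([(proj(n,T(p,P))-v).ravel() for n,P,v in corr]),p0,loss='soft_l1')
E
python3 - <<'E'
from h import *
for nm,uv in {'tab':{'top':(456.3,221.2),'scene':(232,154.5)},'bay':{'top':(304.1,183.1),'scene':(320.6,222.5)},
 'boardFree':{'top':(330.5,185),'scene':(301,214.3)},'boardFar':{'top':(193.75,176),'scene':(412.5,259.3)},
 'deckFL':{'top':(386,222.5),'scene':(278,177)},'deckBL':{'top':(390.5,123.5),'scene':(228,224)},
 'blueBandLid':{'top':(261,164.3),'scene':(352.5,232)}}.items():
    r=tri(uv);print(nm,r.x.round(4),'res',r.fun.round(1))
m=fit([('top',(-.13,-.055,.084),(456.3,221.2)),('top',(-.1,.05,.067),(414.4,207.6)),('top',(-.145,-.125,.055),(480.6,228.2)),('top',(-.145,.125,.055),(386,222.5)),('top',(.12,.125,.055),(390.5,123.5)),
('scene',(-.13,-.055,.084),(232,154.5)),('scene',(-.145,.125,.055),(278,177)),('scene',(.12,.125,.055),(228,224)),('scene',(.12,-.125,.055),(168,197))],[.55,-.3,0])
print('mill',m.x.round(4),m.fun.reshape(-1,2).round(1).tolist())
r=fit([('top',(0,-.115,.027),(304.1,183.1)),('top',(0,.19,.034),(193.75,176)),('top',(0,-.19,.034),(330.5,185)),
('scene',(0,-.115,.027),(320.6,222.5)),('scene',(0,.19,.034),(412.5,259.3)),('scene',(0,-.19,.034),(301,214.3))],[.5,.1,0])
print('rack',r.x.round(4),r.fun.reshape(-1,2).round(1).tolist())
print('bay',T(r.x,(0,-.115,.057)),'mid',T(r.x,(0,0,.057)),'tab',T(m.x,(-.13,-.055,.073)))
# predicted jar ends in top view
for nm,P in (('mill jar lid/foot top',[T(m.x,(0,.062,.12))[0],T(m.x,(0,-.06,.12))[0],T(m.x,(0,0,.126))[0]]),('blue lid/foot',[T(r.x,(.062,0,.08))[0],T(r.x,(-.06,0,.06))[0]])):
    print(nm,proj('top',P).round(1).tolist(),proj('scene',P).round(1).tolist())
E
```

```text
tab [ 0.4189 -0.2764  0.0783] res [-0.1  0.1 -0.2 -0. ]
bay [0.5309 0.1106 0.0221] res [-0.2  0.1 -0.2  0. ]
boardFree [0.5239 0.0397 0.0211] res [-0.2  0.1 -0.2 -0. ]
boardFar [0.5576 0.408  0.0293] res [-0.3  0.2 -0.4  0.1]
deckFL [ 0.4193 -0.1023  0.0427] res [-0.5  0.3 -0.7 -0. ]
deckBL [ 0.6798 -0.1222  0.0472] res [-0.5  0.3 -0.6 -0.1]
blueBandLid [0.5759 0.2246 0.0714] res [-2.5  1.3 -3.1  0.2]
mill [ 0.5536 -0.232  -0.0807] [[0.5, -0.2], [-0.2, -0.5], [0.2, 0.1], [-2.4, 0.4], [-2.1, -1.6], [-0.5, -1.3], [0.9, -2.4], [-0.2, -0.7], [-2.8, -2.1]]
rack [ 0.5415  0.2251 -0.0931] [[-0.3, -0.0], [-3.2, -0.5], [1.2, -0.3], [-0.2, -1.2], [1.8, 0.1], [-1.4, -3.4]]
bay [[0.53085165 0.11063861 0.057     ]] mid [[0.5415394  0.22514088 0.057     ]] tab [[ 0.41956275 -0.27637145  0.073     ]]
mill jar lid/foot top [[415.1, 165.7], [465.0, 168.3], [441.0, 166.7]] [[233.7, 177.0], [203.0, 164.7], [217.6, 169.1]]
blue lid/foot [[259.8, 154.6], [257.5, 202.1]] [[343.8, 235.8], [364.1, 215.3]]
```

>>> {"fn": "drive_tool", "kwargs": {
  "linear": [
    [0,0,-0.01],
    [0,0,-0.01],
    [0,0,-0.01],
    [0,0,-0.01],
    [0,0,-0.01],
    [0,0,-0.01],
    [0,0,-0.01],
    [0,0,-0.01],
    [-0.041,0.026,0],
    [-0.041,0.026,0],
    [-0.041,0.026,0],
    [-0.041,0.026,0]
  ],
  "rot": [
    [0,0,0.174],
    [0,0,0.174],
    [0,0,0.174],
    [0,0,0.174],
    [0,0,0.174],
    [0,0,0.174],
    [0,0,0.174],
    [0,0,0.174],
    [0,0,0],
    [0,0,0],
    [0,0,0],
    [0,0,0]
  ],
  "gripper": [100,100,100,100,100,100,100,100,100,100,100,100],
  "squeeze": 20
}}

```text
clock: 1.6
ee_pos: [0.2436, 0.4072, 0.2981]
ee_rot: [[0.078, 0.997, -0.0], [0.997, -0.078, -0.001], [-0.001, -0.0, -1.0]]
ft_force: [0.5, 0.9, 0.5]
width: 0.0931
grasp_force: 0.0
```

>>> {"fn": "drive_tool", "kwargs": {
  "linear": [
    [-0.041,0.026,0],
    [-0.041,0.026,0],
    [-0.041,0.026,0],
    [-0.041,0.026,0],
    [-0.041,0.026,0],
    [-0.041,0.026,0],
    [-0.045,0.002,0],
    [-0.045,0.002,0],
    [-0.045,0.002,0],
    [-0.045,0.002,0],
    [-0.045,0.002,0],
    [-0.045,0.002,0]
  ],
  "rot": [
    [0,0,0],
    [0,0,0],
    [0,0,0],
    [0,0,0],
    [0,0,0],
    [0,0,0],
    [0,0,0],
    [0,0,0],
    [0,0,0],
    [0,0,0],
    [0,0,0],
    [0,0,0]
  ],
  "gripper": [100,100,100,100,100,100,100,100,100,100,100,100]
}}

```text
clock: 3.1
ee_pos: [0.3701, -0.1202, 0.2984]
ee_rot: [[0.078, 0.997, -0.0], [0.997, -0.078, 0.0], [0.0, -0.0, -1.0]]
ft_force: [0.4, 0.0, 0.4]
width: 0.0928
grasp_force: 0.0
```

>>> {"fn": "drive_tool", "kwargs": {
  "linear": [
    [-0.044,0.001,0],
    [-0.044,0.001,0],
    [-0.044,0.001,0],
    [-0.044,0.001,0],
    [0,0,0.04],
    [0,0,0.04],
    [0,0,0.04],
    [0,0,0.04],
    [0,0,0.04],
    [0,0,0.02],
    [0,0,0.008],
    [0,0,0]
  ],
  "rot": [
    [0,0,0],
    [0,0,0],
    [0,0,0],
    [0,0,0],
    [0,0,0],
    [0,0,0],
    [0,0,0],
    [0,0,0],
    [0,0,0],
    [0,0,0],
    [0,0,0],
    [0,0,0]
  ],
  "gripper": [100,100,100,100,100,100,100,100,100,100,100,100]
}}

```text
clock: 4.6
ee_pos: [0.3607, -0.2944, 0.0705]
ee_rot: [[0.078, 0.997, -0.001], [0.997, -0.078, 0.001], [0.0, -0.001, -1.0]]
ft_force: [-0.3, -0.1, 0.8]
width: 0.0929
grasp_force: 0.0
```

Run:
```python
from cell import *
import cv2,numpy as np
t=grab_frame('top')['color'][:,:,::-1];s=grab_frame('scene')['color'][:,:,::-1]
k=5
a=cv2.resize(t[185:245,410:550],None,fx=k,fy=k,interpolation=cv2.INTER_CUBIC)
b=cv2.resize(s[120:180,190:330],None,fx=k,fy=k,interpolation=cv2.INTER_CUBIC)
cv2.imwrite('pics/latch.png',np.vstack([a,b])); print(sense()['ft_force'])
```

```text
[0.13702398 0.41531648 0.70237963]
```

View pics/latch.png

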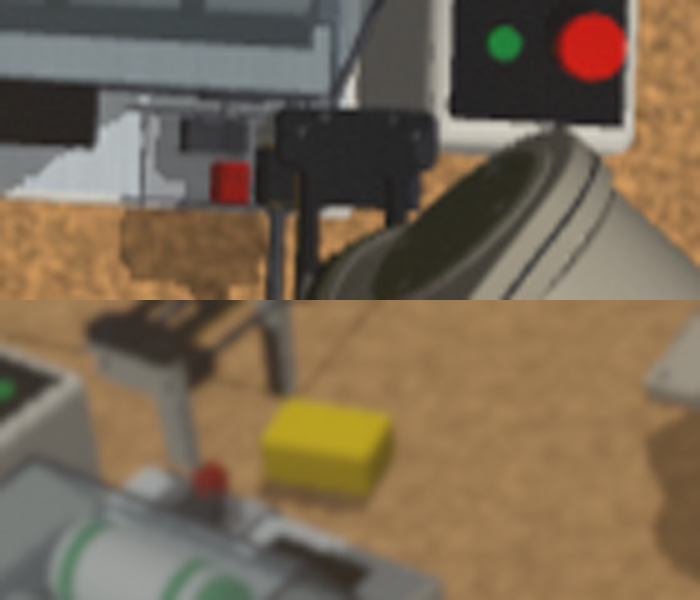

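The finger stands just to the -y side of the red tab (tab at crop (231,182), finger at (265,175)), at the right depth. I'll push towards +y.

>>> {"fn": "drive_tool", "kwargs": {
  "linear": [
    [0.004,0,0],
    [0.004,0,0],
    [0.004,0,0],
    [0.003,0,0],
    [0.003,0,0],
    [0,0,0]
  ],
  "rot": [
    [0,0,0],
    [0,0,0],
    [0,0,0],
    [0,0,0],
    [0,0,0],
    [0,0,0]
  ],
  "gripper": [100,100,100,100,100,100]
}}

```text
clock: 5.45
ee_pos: [0.3626, -0.2767, 0.071]
ee_rot: [[0.078, 0.997, 0.001], [0.997, -0.078, -0.001], [-0.001, 0.001, -1.0]]
ft_force: [-0.5, -4.3, 3.0]
width: 0.0926
grasp_force: 2.1
```

>>> {"fn": "drive_tool", "kwargs": {
  "linear": [
    [0.002,0,0],
    [0.002,0,0],
    [0,0,0],
    [0,0,0],
    [0,0,0],
    [0,0,0]
  ],
  "rot": [
    [0,0,0],
    [0,0,0],
    [0,0,0],
    [0,0,0],
    [0,0,0],
    [0,0,0]
  ],
  "gripper": [100,100,100,100,100,100]
}}

```text
clock: 6.2
ee_pos: [0.3628, -0.2729, 0.0709]
ee_rot: [[0.078, 0.997, 0.001], [0.997, -0.078, -0.001], [-0.0, 0.001, -1.0]]
ft_force: [1.0, -4.6, 3.6]
width: 0.0929
grasp_force: 2.4
```

Run:
```python
from cell import *
import cv2,numpy as np
print(sense()['ft_force'])
t=grab_frame('top')['color'][:,:,::-1];s=grab_frame('scene')['color'][:,:,::-1]
a=cv2.resize(t[95:245,375:545],None,fx=2.3,fy=2.3);b=cv2.resize(s[70:220,130:300],None,fx=2.3,fy=2.3)
cv2.imwrite('pics/open.png',np.hstack([a,b]))
```

```text
[ 0.9903092  -4.62557347  3.57291643]
```

View pics/open.png

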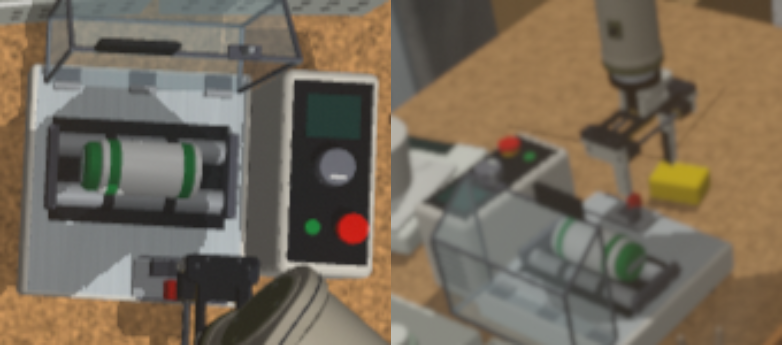

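The cover is upright (its lip shows at crop (138,46) in the top view). The jar lies on the rollers with lid and foot at crop x 82 and 202, about 5 mm towards +y. I'll retreat, move over the jar and tilt 10°.

>>> {"fn": "drive_tool", "kwargs": {
  "linear": [
    [-0.006,0,0],
    [0,0,-0.045],
    [0,0,-0.045],
    [0,0,-0.045],
    [0,0,-0.045],
    [0.0165,0.047,0],
    [0.0165,0.047,0],
    [0.0165,0.047,0],
    [0.0165,0.047,0],
    [0,0,0],
    [0,-0.007,0.04],
    [0,-0.007,0.04]
  ],
  "rot": [
    [0,0,0],
    [0,0,0],
    [0,0,0],
    [0,0,0],
    [0,0,0],
    [0,0,0],
    [0,0,0],
    [0,0,0],
    [0,0,0],
    [-0.175,0,0],
    [0,0,0],
    [0,0,0]
  ],
  "gripper": [100,100,100,100,100,100,100,100,100,100,100,100]
}}

```text
clock: 7.8
ee_pos: [0.5536, -0.2265, 0.1667]
ee_rot: [[0.077, 0.982, 0.171], [0.997, -0.077, -0.011], [0.002, 0.171, -0.985]]
ft_force: [0.1, -0.0, -0.2]
width: 0.0928
grasp_force: 0.0
```

>>> {"fn": "drive_tool", "kwargs": {
  "linear": [
    [0,-0.004,0.027],
    [0,-0.004,0.027],
    [0,-0.002,0.014],
    [0,-0.002,0.014],
    [0,0,0],
    [0,0,0],
    [0,0,0],
    [0,0,0],
    [0,0,0],
    [0,0,0]
  ],
  "rot": [
    [0,0,0],
    [0,0,0],
    [0,0,0],
    [0,0,0],
    [0,0,0],
    [0,0,0],
    [0,0,0],
    [0,0,0],
    [0,0,0],
    [0,0,0]
  ],
  "gripper": [100,100,100,100,100,60,60,60,60,60],
  "squeeze": 15
}}

```text
clock: 9.05
ee_pos: [0.5568, -0.2277, 0.0869]
ee_rot: [[0.078, 0.982, 0.173], [0.997, -0.077, -0.014], [-0.0, 0.173, -0.985]]
ft_force: [-6.5, 1.2, 3.7]
width: 0.0595
grasp_force: 15.0
```

>>> {"fn": "drive_tool", "kwargs": {
  "linear": [
    [0,0,0],
    [0,0,0],
    [0,0.0017,-0.01],
    [0,0.0035,-0.02],
    [0,0.0035,-0.02],
    [0,0,0]
  ],
  "rot": [
    [0,0,0],
    [0,0,0],
    [0,0,0],
    [0,0,0],
    [0,0,0],
    [0,0,0]
  ],
  "gripper": [60,60,60,60,60,60],
  "squeeze": 35
}}

```text
clock: 9.8
ee_pos: [0.5582, -0.2282, 0.1392]
ee_rot: [[0.078, 0.981, 0.176], [0.997, -0.076, -0.015], [-0.001, 0.177, -0.984]]
ft_force: [0.8, 0.0, -5.1]
width: 0.0595
grasp_force: 35.0
```

>>> {"fn": "drive_tool", "kwargs": {
  "linear": [
    [0,0.007,-0.04],
    [0,0.007,-0.04],
    [0,0.007,-0.04],
    [0,0,0],
    [0,0,0],
    [0,0,0],
    [0,0,0],
    [0,0,0],
    [0,0,0],
    [0,0,0],
    [0,0,0],
    [0,0,0]
  ],
  "rot": [
    [0,0,0],
    [0,0,0],
    [0,0,0],
    [0.175,0,0],
    [0,0,-0.173],
    [0,0,-0.173],
    [0,0,-0.173],
    [0,0,-0.173],
    [0,0,-0.173],
    [0,0,-0.173],
    [0,0,-0.173],
    [0,0,-0.173]
  ],
  "gripper": [60,60,60,60,60,60,60,60,60,60,60,60]
}}

```text
clock: 11.3
ee_pos: [0.5565, -0.2273, 0.2573]
ee_rot: [[-0.967, 0.256, -0.002], [0.256, 0.967, 0.001], [0.002, 0.001, -1.0]]
ft_force: [-0.0, -0.6, -5.6]
width: 0.0593
grasp_force: 35.0
```

>>> {"fn": "drive_tool", "kwargs": {
  "linear": [
    [0,0,0],
    [0.0071,0.0418,0],
    [0.0071,0.0418,0],
    [0.0071,0.0418,0],
    [0.0071,0.0418,0],
    [0.0071,0.0418,0],
    [0.0071,0.0418,0],
    [0.0071,0.0418,0],
    [0.0071,0.0418,0],
    [0,0,0.04],
    [0,0,0.04],
    [0,0,0.04]
  ],
  "rot": [
    [0,0,-0.166],
    [0,0,0],
    [0,0,0],
    [0,0,0],
    [0,0,0],
    [0,0,0],
    [0,0,0],
    [0,0,0],
    [0,0,0],
    [0,0,0],
    [0,0,0],
    [0,0,0]
  ],
  "gripper": [60,60,60,60,60,60,60,60,60,60,60,60]
}}

```text
clock: 12.8
ee_pos: [0.5325, 0.111, 0.1365]
ee_rot: [[-0.995, 0.098, -0.001], [0.098, 0.995, 0.0], [0.001, -0.0, -1.0]]
ft_force: [0.6, -0.1, -5.9]
width: 0.0593
grasp_force: 35.0
```

Run:
```python
from cell import *
import cv2,numpy as np
print(sense()['ee_pos'])
t=grab_frame('top')['color'][:,:,::-1];s=grab_frame('scene')['color'][:,:,::-1]
a=cv2.resize(t[130:230,230:370],None,fx=5,fy=5,interpolation=cv2.INTER_CUBIC)
b=cv2.resize(s[170:250,270:410],None,fx=5,fy=5,interpolation=cv2.INTER_CUBIC)[:,:]
c=np.vstack([a[:300],b[:300]]) if 0 else np.vstack([cv2.resize(a,(560,400)),cv2.resize(b,(560,320))[:200]])
cv2.imwrite('pics/bay.png',np.vstack([cv2.resize(t[150:210,240:360],(600,300),interpolation=cv2.INTER_CUBIC),cv2.resize(s[175:235,280:400],(600,300),interpolation=cv2.INTER_CUBIC)]))
```

```text
[0.5325122  0.11101478 0.13649427]
```

View pics/bay.png

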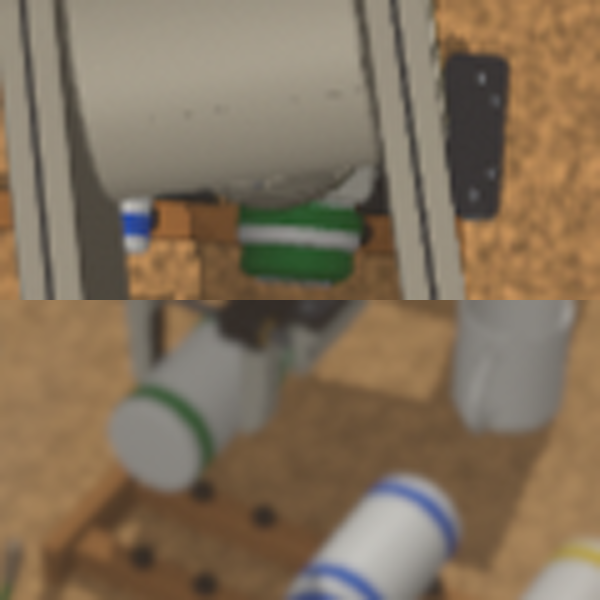

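The jar hangs over the free bay with its lid towards the robot. In the scene view its foot face is centred at about (311,204). In the top view the lid end is at about (299.4,206).

Run:
```python
from h import *
e=np.array([.5325,.1110,.146]);d=np.array([.995,-.098,0])
for o in(-.006,0,.006):
    print(o,proj('scene',e+d*(o+.06)).round(1),proj('top',[e+d*(o-.062)+[0,0,-.01]]).round(1))
# lateral
n=np.array([.098,.995,0])
for o in(-.006,0,.006): print('lat',o,proj('scene',e+d*.06+n*o).round(1),proj('top',e-d*.062+n*o).round(1))
```

```text
-0.006 [[309.7 202.5]] [[298.8 206.7]]
0 [[308.6 203.7]] [[299.  204.2]]
0.006 [[307.4 204.9]] [[299.2 201.7]]
lat -0.006 [[306.8 203. ]] [[301.2 204.2]]
lat 0 [[308.6 203.7]] [[298.7 204.1]]
lat 0.006 [[310.4 204.5]] [[296.2 203.9]]
```

>>> {"fn": "drive_tool", "kwargs": {
  "linear": [
    [0,0,0.03],
    [0,0,0.03],
    [0,0,0.015],
    [0,0,0.006],
    [0,0,0.002],
    [0,0,0]
  ],
  "rot": [
    [0,0,0],
    [0,0,0],
    [0,0,0],
    [0,0,0],
    [0,0,0],
    [0,0,0]
  ],
  "gripper": [60,60,60,60,60,60]
}}

```text
clock: 13.65
ee_pos: [0.5342, 0.1108, 0.0573]
ee_rot: [[-0.995, 0.099, 0.002], [0.099, 0.995, 0.0], [-0.002, 0.0, -1.0]]
ft_force: [0.1, 0.3, -5.8]
width: 0.0593
grasp_force: 35.0
```

>>> {"fn": "drive_tool", "kwargs": {
  "linear": [
    [0,0,0.003],
    [0,0,0.002],
    [0,0,0.002],
    [0,0,0]
  ],
  "rot": [
    [0,0,0],
    [0,0,0],
    [0,0,0],
    [0,0,0]
  ],
  "gripper": [60,60,60,60]
}}

```text
clock: 14.15
ee_pos: [0.5331, 0.1107, 0.0489]
ee_rot: [[-0.995, 0.099, -0.001], [0.099, 0.995, -0.0], [0.001, -0.0, -1.0]]
ft_force: [-0.2, -0.2, -4.8]
width: 0.059
grasp_force: 35.0
```

>>> {"fn": "drive_tool", "kwargs": {
  "linear": [
    [0,0,0.0015],
    [0,0,0.0015],
    [0,0,0]
  ],
  "rot": [
    [0,0,0],
    [0,0,0],
    [0,0,0]
  ],
  "gripper": [60,60,60]
}}

```text
clock: 14.52
ee_pos: [0.5338, 0.1109, 0.0477]
ee_rot: [[-0.995, 0.098, 0.001], [0.098, 0.995, 0.0], [-0.001, 0.0, -1.0]]
ft_force: [-5.3, -0.2, 7.9]
width: 0.0593
grasp_force: 35.0
```

>>> {"fn": "drive_tool", "kwargs": {
  "linear": [
    [0,0,-0.001],
    [0,0,0],
    [0,0,0],
    [0,0,0],
    [0,0,0],
    [0,0,0]
  ],
  "rot": [
    [0,0,0],
    [0,0,0],
    [0,0,0],
    [0,0,0],
    [0,0,0],
    [0,0,0]
  ],
  "gripper": [60,68,76,90,100,100],
  "squeeze": 10
}}

```text
clock: 15.28
ee_pos: [0.5334, 0.1107, 0.0472]
ee_rot: [[-0.995, 0.099, 0.0], [0.099, 0.995, -0.0], [-0.0, 0.0, -1.0]]
ft_force: [-0.4, 0.0, 0.2]
width: 0.0919
grasp_force: 0.0
```

>>> {"fn": "drive_tool", "kwargs": {
  "linear": [
    [0,0,-0.02],
    [0,0,-0.045],
    [0,0,-0.045],
    [0,0,-0.03],
    [0,0,0]
  ],
  "rot": [
    [0,0,0],
    [0,0,0],
    [0,0,0],
    [0,0,0],
    [0,0,0]
  ],
  "gripper": [100,100,100,100,100]
}}

```text
clock: 15.9
ee_pos: [0.5354, 0.1109, 0.1905]
ee_rot: [[-0.995, 0.099, 0.006], [0.099, 0.995, 0.001], [-0.006, 0.001, -1.0]]
ft_force: [-0.5, 0.4, 0.5]
width: 0.0929
grasp_force: 0.0
```

>>> {"fn": "drive_tool", "kwargs": {
  "linear": [
    [0,0.037,0],
    [0,0.037,0],
    [0,0.037,0],
    [0,0,0.04],
    [0,0,0.04],
    [0,0,0.035],
    [0,0,0.02],
    [0,0,0.01],
    [0,0,0]
  ],
  "rot": [
    [0,0,0],
    [0,0,0],
    [0,0,0],
    [0,0,0],
    [0,0,0],
    [0,0,0],
    [0,0,0],
    [0,0,0],
    [0,0,0]
  ],
  "gripper": [100,100,100,100,100,100,100,100,100]
}}

```text
clock: 17.02
ee_pos: [0.5442, 0.2211, 0.0419]
ee_rot: [[-0.995, 0.099, -0.001], [0.099, 0.995, -0.0], [0.0, -0.0, -1.0]]
ft_force: [0.5, 0.0, 1.3]
width: 0.0931
grasp_force: 0.0
```

>>> {"fn": "drive_tool", "kwargs": {
  "linear": [
    [0,0,-0.004],
    [0,0,0],
    [0,0,0],
    [0,0,0],
    [0,0,0],
    [0,0,0]
  ],
  "rot": [
    [0,0,0],
    [0,0,0],
    [0,0,0],
    [0,0,0],
    [0,0,0],
    [0,0,0]
  ],
  "gripper": [100,60,60,60,60,60],
  "squeeze": 10
}}

```text
clock: 17.77
ee_pos: [0.545, 0.2244, 0.0476]
ee_rot: [[-0.995, 0.098, 0.002], [0.098, 0.995, 0.005], [-0.002, 0.005, -1.0]]
ft_force: [-0.4, 13.2, 3.0]
width: 0.0599
grasp_force: 10.0
```

>>> {"fn": "drive_tool", "kwargs": {
  "linear": [
    [0,0.002,0],
    [0,0.002,0],
    [0,0,0]
  ],
  "rot": [
    [0,0,0],
    [0,0,0],
    [0,0,0]
  ],
  "gripper": [60,60,60]
}}

```text
clock: 18.15
ee_pos: [0.5452, 0.2254, 0.0471]
ee_rot: [[-0.995, 0.098, 0.001], [0.098, 0.995, 0.0], [-0.001, 0.0, -1.0]]
ft_force: [-1.9, -0.4, 6.5]
width: 0.0599
grasp_force: 10.0
```

>>> {"fn": "drive_tool", "kwargs": {
  "linear": [
    [0,0,0],
    [0,0,0],
    [0,0,-0.02],
    [0,0,-0.04],
    [0,0,-0.04],
    [0,0,-0.04],
    [0,0,-0.04],
    [0,0,-0.035],
    [0,0,0]
  ],
  "rot": [
    [0,0,0],
    [0,0,0],
    [0,0,0],
    [0,0,0],
    [0,0,0],
    [0,0,0],
    [0,0,0],
    [0,0,0],
    [0,0,0]
  ],
  "gripper": [60,60,60,60,60,60,60,60,60],
  "squeeze": 35
}}

```text
clock: 19.27
ee_pos: [0.5461, 0.2256, 0.2649]
ee_rot: [[-0.995, 0.099, 0.006], [0.099, 0.995, 0.002], [-0.005, 0.002, -1.0]]
ft_force: [0.0, 0.5, -7.4]
width: 0.0594
grasp_force: 35.0
```

>>> {"fn": "drive_tool", "kwargs": {
  "linear": [
    [0,0,0],
    [0,0,0],
    [0,0,0],
    [0,0,0],
    [0,0,0],
    [0,0,0],
    [0,0,0],
    [0,0,0],
    [0,0,0]
  ],
  "rot": [
    [0,0,0.1725],
    [0,0,0.1725],
    [0,0,0.1725],
    [0,0,0.1725],
    [0,0,0.1725],
    [0,0,0.1725],
    [0,0,0.1725],
    [0,0,0.1725],
    [0,0,0.1725]
  ],
  "gripper": [60,60,60,60,60,60,60,60,60]
}}

```text
clock: 20.4
ee_pos: [0.5434, 0.2247, 0.2579]
ee_rot: [[0.086, 0.996, -0.004], [0.996, -0.086, -0.001], [-0.002, -0.004, -1.0]]
ft_force: [0.3, -0.2, -7.2]
width: 0.0595
grasp_force: 35.0
```

>>> {"fn": "drive_tool", "kwargs": {
  "linear": [
    [-0.0455,0.0046,0],
    [-0.0455,0.0046,0],
    [-0.0455,0.0046,0],
    [-0.0455,0.0046,0],
    [-0.0455,0.0046,0],
    [-0.0455,0.0046,0],
    [-0.0455,0.0046,0],
    [-0.0455,0.0046,0],
    [-0.0455,0.0046,0],
    [-0.0455,0.0046,0],
    [0,0,0],
    [0,0,0]
  ],
  "rot": [
    [0,0,0],
    [0,0,0],
    [0,0,0],
    [0,0,0],
    [0,0,0],
    [0,0,0],
    [0,0,0],
    [0,0,0],
    [0,0,0],
    [0,0,0],
    [-0.174,0,0],
    [0,0,0]
  ],
  "gripper": [60,60,60,60,60,60,60,60,60,60,60,60]
}}

```text
clock: 21.9
ee_pos: [0.5488, -0.2307, 0.2536]
ee_rot: [[0.083, 0.983, 0.162], [0.997, -0.083, -0.008], [0.005, 0.162, -0.987]]
ft_force: [-1.6, 0.3, -5.7]
width: 0.0596
grasp_force: 35.0
```

Run:
```python
from cell import *
import cv2,numpy as np
t=grab_frame('top')['color'][:,:,::-1];s=grab_frame('scene')['color'][:,:,::-1]
cv2.imwrite('pics/place.png',np.vstack([cv2.resize(t[110:230,240:560],(800,300),interpolation=cv2.INTER_AREA),cv2.resize(s[90:210,130:450],(800,300),interpolation=cv2.INTER_CUBIC)]))
```

```text
(no output)
```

View pics/place.png

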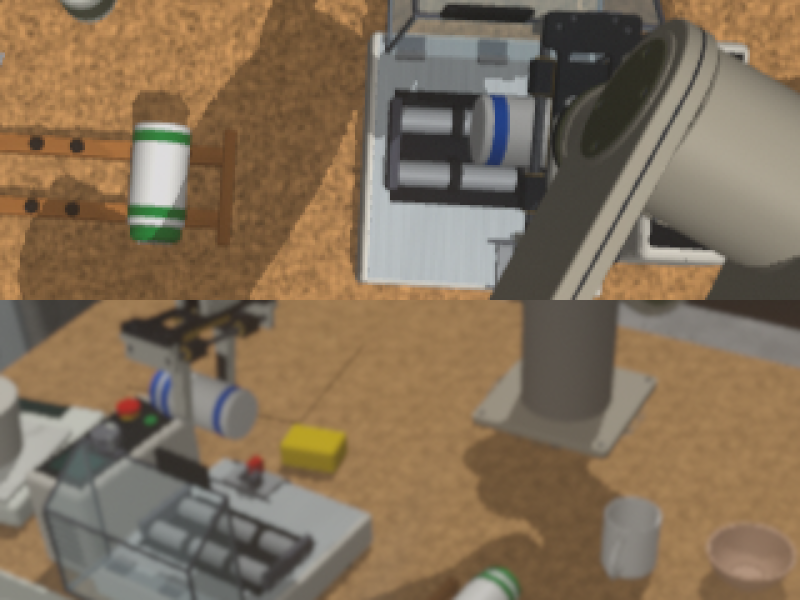

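The green jar lies squarely in the free bay, with its ends at top-view pixels (302,207) and (304,159). The blue jar hangs over the rollers, its foot face at about (434,162) in the top view and (226,135) in the scene view.

Run:
```python
from h import *
a=np.array([.5472,-.2306,.2634]);d=np.array([.083,.997,.005])
for o in (-.006,0,.006): print('blue foot',o,proj('scene',a+d*(.06+o)).round(1),proj('top',a+d*(.06+o)).round(1))
r=[.5415,.2251,-.0931]
print('green lid/foot',proj('top',T(r,[(-.062,-.115,.045),(.06,-.115,.085)])).round(1))
```

```text
blue foot -0.006 [[227.1 136.2]] [[430.8 160.9]]
blue foot 0 [[228.8 136.8]] [[427.9 160.8]]
blue foot 0.006 [[230.4 137.4]] [[425.1 160.6]]
green lid/foot [[301.8 206. ]
 [304.1 158. ]]
```

>>> {"fn": "drive_tool", "kwargs": {
  "linear": [
    [0.001,-0.0038,0.035],
    [0.001,-0.0038,0.035],
    [0.001,-0.0038,0.035],
    [0.001,-0.0038,0.025],
    [0,-0.003,0.015],
    [0,0,0]
  ],
  "rot": [
    [0,0,0],
    [0,0,0],
    [0,0,0],
    [0,0,0],
    [0,0,0],
    [0,0,0]
  ],
  "gripper": [60,60,60,60,60,60]
}}

```text
clock: 22.75
ee_pos: [0.5618, -0.2282, 0.1151]
ee_rot: [[0.079, 0.982, 0.171], [0.997, -0.078, -0.014], [0.0, 0.172, -0.985]]
ft_force: [-0.1, 0.7, -6.6]
width: 0.059
grasp_force: 35.0
```

>>> {"fn": "drive_tool", "kwargs": {
  "linear": [
    [0.001,-0.006,0.01],
    [0.001,-0.004,0.008],
    [0,0,0],
    [0,0,0]
  ],
  "rot": [
    [0,0,0],
    [0,0,0],
    [0,0,0],
    [0,0,0]
  ],
  "gripper": [60,60,60,60]
}}

```text
clock: 23.25
ee_pos: [0.555, -0.2263, 0.0961]
ee_rot: [[0.081, 0.982, 0.173], [0.997, -0.079, -0.014], [-0.0, 0.174, -0.985]]
ft_force: [0.5, -0.1, -7.5]
width: 0.0597
grasp_force: 35.0
```

>>> {"fn": "drive_tool", "kwargs": {
  "linear": [
    [0,0,0.004],
    [0,-0.0005,0.003],
    [0,0,0]
  ],
  "rot": [
    [0,0,0],
    [0,0,0],
    [0,0,0]
  ],
  "gripper": [60,60,60]
}}

```text
clock: 23.62
ee_pos: [0.5553, -0.226, 0.0882]
ee_rot: [[0.08, 0.982, 0.172], [0.997, -0.079, -0.013], [0.0, 0.172, -0.985]]
ft_force: [-0.5, -0.5, -6.6]
width: 0.0593
grasp_force: 35.0
```

>>> {"fn": "drive_tool", "kwargs": {
  "linear": [
    [0,0,0.0015],
    [0,-0.0005,0.0015],
    [0,0,0]
  ],
  "rot": [
    [0,0,0],
    [0,0,0],
    [0,0,0]
  ],
  "gripper": [60,60,60]
}}

```text
clock: 24.0
ee_pos: [0.5565, -0.2265, 0.0867]
ee_rot: [[0.08, 0.981, 0.175], [0.997, -0.079, -0.015], [-0.001, 0.175, -0.985]]
ft_force: [1.9, -0.2, -2.2]
width: 0.0591
grasp_force: 35.0
```

>>> {"fn": "drive_tool", "kwargs": {
  "linear": [
    [0,0,0.001],
    [0,0,0]
  ],
  "rot": [
    [0,0,0],
    [0,0,0]
  ],
  "gripper": [60,60]
}}

```text
clock: 24.25
ee_pos: [0.5568, -0.2265, 0.0864]
ee_rot: [[0.08, 0.981, 0.175], [0.997, -0.079, -0.015], [-0.001, 0.175, -0.985]]
ft_force: [-1.6, 2.4, 4.9]
width: 0.0593
grasp_force: 35.0
```

>>> {"fn": "drive_tool", "kwargs": {
  "linear": [
    [0,0,0],
    [0,0,0],
    [0,0,0],
    [0,0,0],
    [0,0,0],
    [0,0,0],
    [0,0,0]
  ],
  "rot": [
    [0,0,0],
    [0,0,0],
    [0,0,0],
    [0,0,0],
    [0,0,0],
    [0,0,0],
    [0,0,0]
  ],
  "gripper": [66,72,80,95,100,100,100],
  "squeeze": 10
}}

```text
clock: 25.12
ee_pos: [0.5558, -0.2262, 0.0847]
ee_rot: [[0.08, 0.982, 0.173], [0.997, -0.079, -0.014], [-0.0, 0.173, -0.985]]
ft_force: [-1.0, -0.0, 0.6]
width: 0.0931
grasp_force: 0.0
```

>>> {"fn": "drive_tool", "kwargs": {
  "linear": [
    [0,0.0035,-0.02],
    [0,0.007,-0.04],
    [0,0.007,-0.04],
    [0,0.007,-0.04],
    [0,0.007,-0.04],
    [0,0.007,-0.04],
    [0,0,0]
  ],
  "rot": [
    [0,0,0],
    [0,0,0],
    [0,0,0],
    [0,0,0],
    [0,0,0],
    [0,0,0],
    [0,0,0]
  ],
  "gripper": [100,100,100,100,100,100,100]
}}

```text
clock: 26.0
ee_pos: [0.5573, -0.2271, 0.3132]
ee_rot: [[0.08, 0.981, 0.179], [0.997, -0.079, -0.018], [-0.003, 0.18, -0.984]]
ft_force: [-0.1, -0.4, -0.4]
width: 0.093
grasp_force: 0.0
```

>>> {"fn": "drive_tool", "kwargs": {
  "linear": [
    [0,0,0],
    [0,0,0],
    [0,0,0],
    [0,0,0],
    [0,0,0],
    [0,0,0],
    [0,0,0],
    [0,0,0],
    [0,0,0],
    [0,0,0],
    [0,0,0]
  ],
  "rot": [
    [0.175,0,0],
    [0,0,-0.1745],
    [0,0,-0.1745],
    [0,0,-0.1745],
    [0,0,-0.1745],
    [0,0,-0.1745],
    [0,0,-0.1745],
    [0,0,-0.1745],
    [0,0,-0.1745],
    [0,0,-0.1745],
    [0,0,0]
  ],
  "gripper": [0,0,0,0,0,0,0,0,0,0,0]
}}

```text
clock: 27.38
ee_pos: [0.5553, -0.226, 0.3068]
ee_rot: [[-0.997, 0.082, -0.003], [0.082, 0.997, 0.001], [0.003, 0.001, -1.0]]
ft_force: [0.0, -0.4, 0.4]
width: 0.0003
grasp_force: 0.0
```

>>> {"fn": "drive_tool", "kwargs": {
  "linear": [
    [-0.04,0.015,0],
    [-0.04,0.015,0],
    [-0.04,0.015,0],
    [0,0,0]
  ],
  "rot": [
    [0,0,0],
    [0,0,0],
    [0,0,0],
    [0,0,0]
  ],
  "gripper": [0,0,0,0]
}}

```text
clock: 27.88
ee_pos: [0.6802, -0.1894, 0.3041]
ee_rot: [[-0.997, 0.083, -0.005], [0.083, 0.997, 0.002], [0.005, 0.002, -1.0]]
ft_force: [-1.0, -0.0, -0.6]
width: 0.0007
grasp_force: 0.0
```

Run:
```python
from cell import *
import cv2,numpy as np
t=grab_frame('top')['color'][:,:,::-1];s=grab_frame('scene')['color'][:,:,::-1]
cv2.imwrite('pics/close.png',np.vstack([cv2.resize(t[85:205,370:530],(800,600),interpolation=cv2.INTER_CUBIC)[::2,::2],cv2.resize(s[70:190,130:290],(400,300),interpolation=cv2.INTER_CUBIC)]))
```

```text
(no output)
```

View pics/close.png

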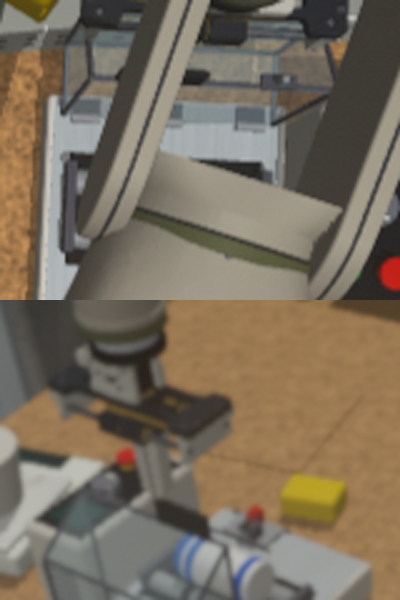

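The blue jar rests on the rollers, and the shut fingers are above and behind the upright lip (lip at crop (165,77) in the top half). I'll check the numbers.

Run:
```python
from h import *
m=[.5536,-.232,-.0807]
print('TCP',proj('top',[(.6802,-.1894,.304),(.6802,-.1894,.39)]).round(1))
print('lip top edge ends',proj('top',T(m,[(.1,.012,.27),(.1,.088,.27),(.1,.05,.24)])).round(1))
```

```text
TCP [[438.8  96.4]
 [449.7  84. ]]
lip top edge ends [[453.7 112.1]
 [418.  110.4]
 [432.7 114.5]]
```

>>> {"fn": "drive_tool", "kwargs": {
  "linear": [
    [0,0,0.025],
    [0,0,0.02],
    [0.012,0,0],
    [0.0174,0,0.001],
    [0.0174,0,0.0015],
    [0.0174,0,0.0025],
    [0,0,0]
  ],
  "rot": [
    [0,0,0],
    [0,0,0],
    [0,0,0],
    [0,0,0],
    [0,0,0],
    [0,0,0],
    [0,0,0]
  ],
  "gripper": [0,0,0,0,0,0,0]
}}

```text
clock: 28.85
ee_pos: [0.6139, -0.1862, 0.2582]
ee_rot: [[-0.997, 0.083, -0.0], [0.083, 0.997, -0.0], [0.0, -0.0, -1.0]]
ft_force: [2.7, -1.1, -1.6]
width: 0.001
grasp_force: 1.0
```

>>> {"fn": "drive_tool", "kwargs": {
  "linear": [
    [0.0157,0,0.005],
    [0.0157,0,0.007],
    [0.0157,0,0.01],
    [0.015,0,0.0085],
    [0.0142,0,0.01],
    [0.0134,0,0.0116],
    [0,0,0]
  ],
  "rot": [
    [0,0,0],
    [0,0,0],
    [0,0,0],
    [0,0,0],
    [0,0,0],
    [0,0,0],
    [0,0,0]
  ],
  "gripper": [0,0,0,0,0,0,0]
}}

```text
clock: 29.72
ee_pos: [0.5249, -0.1787, 0.2057]
ee_rot: [[-0.997, 0.082, -0.001], [0.082, 0.997, 0.0], [0.001, -0.0, -1.0]]
ft_force: [2.1, 0.0, 1.3]
width: 0.0007
grasp_force: 0.9
```

>>> {"fn": "drive_tool", "kwargs": {
  "linear": [
    [0.0126,0,0.0118],
    [0.0113,0,0.0134],
    [0.0099,0,0.0146],
    [0.0093,0,0.0152],
    [0.0074,0,0.0159],
    [0.0052,0,0.0163],
    [0,0,0]
  ],
  "rot": [
    [0,0,0],
    [0,0,0],
    [0,0,0],
    [0,0,0],
    [0,0,0],
    [0,0,0],
    [0,0,0]
  ],
  "gripper": [0,0,0,0,0,0,0]
}}

```text
clock: 30.6
ee_pos: [0.4686, -0.1737, 0.1172]
ee_rot: [[-0.997, 0.081, -0.004], [0.081, 0.997, 0.001], [0.004, 0.001, -1.0]]
ft_force: [-0.6, 1.0, 1.6]
width: 0.0004
grasp_force: 0.9
```

>>> {"fn": "drive_tool", "kwargs": {
  "linear": [
    [0.003,0,0.013],
    [0.003,0,0.013],
    [0.001,0,0.006],
    [0.001,0,0.006],
    [0.001,0,0.004],
    [0,0,0]
  ],
  "rot": [
    [0,0,0],
    [0,0,0],
    [0,0,0],
    [0,0,0],
    [0,0,0],
    [0,0,0]
  ],
  "gripper": [0,0,0,0,0,0]
}}

```text
clock: 31.35
ee_pos: [0.4617, -0.1735, 0.0779]
ee_rot: [[-0.997, 0.081, 0.001], [0.081, 0.997, -0.0], [-0.001, -0.0, -1.0]]
ft_force: [0.2, 1.4, 8.1]
width: 0.0005
grasp_force: 4.3
```

>>> {"fn": "drive_tool", "kwargs": {
  "linear": [
    [0,0,0.004],
    [0,0,0.004],
    [0,0,0.003],
    [0,0,0]
  ],
  "rot": [
    [0,0,0],
    [0,0,0],
    [0,0,0],
    [0,0,0]
  ],
  "gripper": [0,0,0,0]
}}

```text
clock: 31.85
ee_pos: [0.4607, -0.1733, 0.0662]
ee_rot: [[-0.997, 0.081, -0.001], [0.081, 0.997, 0.0], [0.001, 0.0, -1.0]]
ft_force: [-3.5, 1.9, 10.9]
width: 0.0002
grasp_force: 5.0
```

>>> {"fn": "drive_tool", "kwargs": {
  "linear": [
    [0,0,0.002],
    [0,0,0.002],
    [0,0,0]
  ],
  "rot": [
    [0,0,0],
    [0,0,0],
    [0,0,0]
  ],
  "gripper": [0,0,0]
}}

```text
clock: 32.22
ee_pos: [0.4607, -0.1733, 0.0639]
ee_rot: [[-0.997, 0.081, -0.002], [0.081, 0.997, 0.0], [0.002, 0.0, -1.0]]
ft_force: [-12.0, 5.8, 27.3]
width: 0.0008
grasp_force: 13.6
```

>>> {"fn": "drive_tool", "kwargs": {
  "linear": [
    [0,0,-0.003],
    [0,0,-0.003],
    [0,0,-0.003],
    [0,0,-0.006],
    [0,0,0],
    [0,0,0]
  ],
  "rot": [
    [0,0,0],
    [0,0,0],
    [0,0,0],
    [0,0,0],
    [0,0,0],
    [0,0,0]
  ],
  "gripper": [0,0,0,0,0,0]
}}

```text
clock: 32.98
ee_pos: [0.4606, -0.1733, 0.0766]
ee_rot: [[-0.997, 0.081, -0.001], [0.081, 0.997, 0.0], [0.001, 0.0, -1.0]]
ft_force: [0.8, -0.0, -0.1]
width: 0.0005
grasp_force: 0.0
```

The cover stayed down when I raised the finger: zero force at 77 mm. I'll back away and compare with the first picture by code.

>>> {"fn": "drive_tool", "kwargs": {
  "linear": [
    [0,0,-0.04],
    [0,0,-0.04],
    [0,0,-0.04],
    [0.04,0.03,0],
    [0.04,0.04,0],
    [0,0.05,0],
    [0,0.05,0],
    [0,0.05,0],
    [0,0.05,0],
    [0,0,0],
    [0,0,0]
  ],
  "rot": [
    [0,0,0],
    [0,0,0],
    [0,0,0],
    [0,0,0],
    [0,0,0],
    [0,0,0],
    [0,0,0],
    [0,0,0],
    [0,0,0],
    [0,0,0],
    [0,0,0]
  ],
  "gripper": [0,0,0,0,0,0,0,0,0,0,0]
}}

```text
clock: 34.35
ee_pos: [0.4027, 0.1019, 0.1967]
ee_rot: [[-0.997, 0.08, -0.002], [0.08, 0.997, -0.001], [0.002, -0.001, -1.0]]
ft_force: [-0.2, -0.6, -0.7]
width: 0.0007
grasp_force: 0.0
```

Run:
```python
from cell import *
import cv2,numpy as np
from h import proj,T
s=sense();print(s['clock'],s['ee_pos'],s['ft_force'])
def cen(im,lo,hi,box):
    x,y,w,h=box;m=cv2.inRange(cv2.cvtColor(im[y:y+h,x:x+w],cv2.COLOR_BGR2HSV),lo,hi)
    M=cv2.moments(m,True);return (round(x+M['m10']/max(M['m00'],1),1),round(y+M['m01']/max(M['m00'],1),1),int(M['m00']))
for n,tb,lip,jar in(('top',(440,205,30,28),(392,195,45,24),(400,140,75,50)),('scene',(222,140,22,30),(235,160,40,30),(190,150,65,50))):
    o=cv2.imread(f'pics/{n}0.png');f=np.ascontiguousarray(grab_frame(n)['color'][:,:,::-1]);cv2.imwrite(f'pics/{n}9.png',f)
    for k,im in(('old',o),('new',f)):
        print(n,k,'tab',cen(im,(0,120,80),(8,255,255),tb),'lip',cen(im,(0,0,0),(180,255,60),lip),'green',cen(im,(60,90,40),(85,255,255),jar),'blue',cen(im,(105,120,60),(130,255,255),jar))
    print(' rackgreen',cen(f,(60,90,40),(85,255,255),(290,145,35,70) if n=='top' else (295,190,45,50)))
    print(' yellow',cen(o,(22,150,90),(32,255,255),(195,145,40,60) if n=='top' else (370,215,45,55)),cen(f,(22,150,90),(32,255,255),(195,145,40,60) if n=='top' else (370,215,45,55)))
    d=cv2.absdiff(o,f).max(2);print(' diff tab/lip region',[round(float(d[y:y+h,x:x+w].mean()),1) for x,y,w,h in(tb,lip)])
```

```text
34.35 [0.40270577 0.10187561 0.19667427] [-0.17064329 -0.55235762 -0.65400696]
top old tab (455.7, 221.1, 66) lip (413.8, 206.9, 342) green (432.6, 165.2, 181) blue (400.0, 140.0, 0)
top new tab (455.7, 221.1, 65) lip (413.8, 206.9, 347) green (400.0, 140.0, 0) blue (447.0, 166.8, 221)
 rackgreen (303.3, 196.0, 32)
 yellow (216.4, 170.6, 278) (216.4, 170.6, 280)
 diff tab/lip region [3.7, 3.4]
scene old tab (231.7, 155.0, 27) lip (257.8, 174.2, 6) green (190.0, 150.0, 0) blue (190.0, 150.0, 0)
scene new tab (231.6, 155.0, 28) lip (257.7, 174.2, 13) green (190.0, 150.0, 0) blue (190.0, 150.0, 0)
 rackgreen (295.0, 190.0, 0)
 yellow (380.7, 251.0, 60) (381.1, 251.5, 79)
 diff tab/lip region [1.7, 3.3]
```

```bash
python3 -c "
from cell import *
print(finish_job())"
```

```text
the job is handed in; nothing more can be done
None
```

I handed the job in at 34 s of the 72 s. The green jar lies in the free bay, the blue jar is on the rollers, and the cover is latched shut. The latch tab, the lip and the yellow jar match their first-picture positions; the other bystanders were not measured, and no verdict came back.

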